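# Find the corner that rocks and weigh it down

## Task

One of the two flanges on the surface plate has one short foot and rocks. Press lightly with the fingers on the corners in turn (about 5 N, never more than 30 N) until you feel the corner that dips, then stand the red magnet gently on that corner and let go, so that its weight keeps the flange down on its short foot. Leave both flanges in their places and the other things undisturbed.

Things in the scene. Friction and masses are not known exactly. Their poses are not given: they have to be found in the camera images.
- flange_1_hub (a point): One of two identical-looking loose aluminium flanges, ~0.45 kg: 80x80x8 mm square plate on four corner feet, round hub 30 mm across rising 41 mm from the middle of its top (collar 38 mm across, 3 mm high, round the hub's foot). Point: on the hub axis, half-way up the hub, 35 mm above the feet's underside, 21 mm above the plate's top, 20 mm below the hub's top. z up, x and y parallel to the plate's sides.
- flange_2_hub (a point): the other flange, same shape and sizes, same point and axes as flange_1_hub; either of the two may be the one that rocks
- flange_1: The flange_1_hub flange. Origin: centre of its square at the feet's underside. Feet 10 mm across, 6 mm high, centred at x, y = +-32 mm. One flange (not told which) has one foot 2 mm short: it rests level on the other three; about 1 N over the short foot tips that corner down 2 mm, and it falls back when let go. All other corners are firm. Starts level on the surface plate at any yaw.
- flange_2: The flange_2_hub flange. Origin: centre of its square at the feet's underside. Feet 10 mm across, 6 mm high, centred at x, y = +-32 mm. One flange (not told which) has one foot 2 mm short: it rests level on the other three; about 1 N over the short foot tips that corner down 2 mm, and it falls back when let go. All other corners are firm. Starts level on the surface plate at any yaw.
- surface_plate: fixed flat steel inspection plate, 200 x 300 x 24 mm, on the bench, on which both flanges stand side by side; origin at the centre of its underside, x along the short side
- surface_top (a point): centre of the surface plate's flat top, 24 mm above the bench
- magnet_mid (a point): middle of the pot magnet, half-way up (13.5 mm above its underside): a loose red disc 32 mm across and 14 mm high with a black round knob 14 mm across and 13 mm high on top, about 0.14 kg. It stands upright on the bench to the left of the surface plate. It does not attract the flanges or the plate and acts as a plain weight; standing over the short foot it is heavy enough to keep that corner down. z points up the knob.
- magnet_pot: the pot magnet; origin at the centre of its underside, z up
- loupe: bystander: dark stand loupe, 37 mm across and 34 mm high, on the bench to the right; origin at the centre of its underside
- swarf_brush: bystander: flat brush with wooden handle, 187 mm long, lying on the bench to the right; origin at its middle on the underside
- bolt_m16: bystander: steel bolt standing on its head, 60 mm high, on the bench at the left, in front of a small tray; origin at the centre of its underside
There are look-alikes about, which are no part of the job. Leave any brown or yellow look-alike of the flange_1 alone.

How it is judged (in metres and radians):
On the way, in this order (a step that is already met when the one before it is completed fails the run):
1. a corner is felt to dip: the flange with the short foot is rocked with the fingers where it stands, before the magnet is moved (((angle between flange_1_hub's own z axis and vertical between 0.025 and 0.09 rad and contact force between the fingers and flange_1 above 0.8 N and contact force between flange_1 and surface_plate above 3.5 N and distance of flange_1_hub from where it was at the start of the episode below 0.025 m) or (angle between flange_2_hub's own z axis and vertical between 0.025 and 0.09 rad and contact force between the fingers and flange_2 above 0.8 N and contact force between flange_2 and surface_plate above 3.5 N and distance of flange_2_hub from where it was at the start of the episode below 0.025 m)) and distance of magnet_mid from where it was at the start of the episode below 0.03 m), for 0.05 s.
2. the magnet is picked up from the bench (height (world z) of magnet_mid above 0.04 m), for 0.1 s.
At the end, for the whole second after the job is handed in: The magnet stands upright and at rest on the dipping corner, and its weight keeps that flange tipped down on its short foot (tilt 0.028 to 0.07 rad); the other flange stands level; both flanges are within 25 mm of where they started and everything is released (((contact force between magnet_pot and flange_1 above 0.4 N and angle between flange_1_hub's own z axis and vertical between 0.028 and 0.07 rad and angle between flange_2_hub's own z axis and vertical below 0.015 rad) or (contact force between magnet_pot and flange_2 above 0.4 N and angle between flange_2_hub's own z axis and vertical between 0.028 and 0.07 rad and angle between flange_1_hub's own z axis and vertical below 0.015 rad)) and angle between magnet_mid's own z axis and vertical below 0.12 rad and linear speed of each of magnet_pot, flange_1, flange_2 below 0.02 m/s and distance of each of flange_1_hub, flange_2_hub from where it was at the start of the episode below 0.025 m); the robot touches nothing.
It fails at once if a flange is pressed on the surface plate with more than about 33 N (40 N between flange and plate, the flange's own weight included) (contact force between any of flange_1, flange_2 and surface_plate above 40 N).
It fails at once if the magnet is dropped or pressed hard onto a flange (more than 25 N) (contact force between magnet_pot and flange_1 above 25 N or contact force between magnet_pot and flange_2 above 25 N).
It fails at once if the loupe, brush or bolt is moved more than 30 mm (distance of any of loupe, swarf_brush, bolt_m16 from where it was at the start of the episode above 0.03 m).
It also fails if it takes over 72 s, if anything falls off the work surface, if the arm or the gripper's body presses on something with over 40 N, if the wrist force passes 120 N, or if a joint passes its speed limit or range.

## Robot

A 6-joint arm with a two-finger parallel gripper is mounted at the origin on a cart in front of the work surface, level with it; the furniture and walls round the work are solid. World frame = base frame: x ahead of the robot, y to its left, z up, the work surface at z = 0. Lengths are in m, angles in degrees, forces in N, time in s.
With the tool pointing down it reaches from about 0.275 to 0.975 m from the base axis. Payload 8.4 kg.
Tool frame: the origin (TCP) lies midway between the tips of the shut fingers; the grasp point (between the pads) lies 19 mm behind it (ctrl.grasp_offset is the distance from the TCP to the grasp point, in m); z points along the fingers, y is the direction in which the jaws open and shut (so a half turn about z gives the same grasp; the last joint's range is limited). The gripper opens to 92 mm and grips with 3 to 60 N. Pads are 20 mm wide; open, the fingers measure 128 mm over their backs; the gripper's body (75 mm by 189 mm) begins 69 mm behind the grasp point.
Start: joints at [67.07, 20.225, 93.587, -0, 66.188, -0.138], TCP at [0.242, 0.576, 0.215] pointing down, gripper open.
Joint ranges: [-150.9, 150.9], [-52.94, 120.26], [3.33, 152.33], [-74.26, 254.26], [0, 154.13], [-172.89, 172.89]. Speed limits (degrees/s): [127.2, 127.2, 159.86, 180, 180, 180].

## Interface

Orientations are given as [roll, pitch, yaw] about the fixed x, y, z axes, in that order (R = Rz(yaw) Ry(pitch) Rx(roll)).
In Python, from cell import monitor, imaging, ticket, ctrl gives the robot as it stands. The module is installed in compiled form; this text tells all that it offers.
- The arm moves only by the shell command python3 -m handwheel 'ROWS'. ROWS is JSON, one flat list of numbers, 7 for each row, row after row: the turn, a rotation vector about the tool's x, y, z in units of 5 degrees (1.0 is 5 degrees), then the shift along the tool's x, y, z in units of 40 mm (1.0 is 40 mm), then the finger opening in mm, from 0 to 91.9. A call has exactly 5 rows; each row is the pose to reach, as a shift and turn from the pose measured when the call began, along the tool's axes at that moment; what a row does not reach only later rows make up. A row lasts 1/12 s, in which the tool goes at most 41.7 mm and 7.16 degrees, less where a joint would pass 70% of its speed; a pose out of reach is approached as far as the arm can. A call with a gripper value outside its range is refused whole. The fingers move at their own pace and stop on an object; the grip force is fixed at half the most. Time passes only in rows, so rows that repeat a pose let the fingers close, or fill a call up. It gives the time, the measured TCP pose, the force and the opening at its end, in the units of the state.
- monitor.get_obs(): the state, without advancing time (a new reading comes with each control period).
- imaging.snapshot(name): name is "scene" or "top"; returns the picture (400x640x3 uint8, red, green, blue); there is no depth.
- imaging.calibration(name): a dict with "fov_y" (degrees; the focal length in pixels is half the picture's height over the tangent of half this angle, whatever the lens; pixels are square), "cx", "cy" (the principal point, pixels), "dist_coeffs" ([k1, k2, p1, p2, k3] as OpenCV has them; the pictures are not rectified), "eye" and "attitude" of the camera in the world. Camera axes: x right, y up, looking along -z (the intrinsics and any distortion apply to the point x, -y, -z); pixel columns grow to the right and rows downward; lengths in m; the calibration is good to about 2 mm. A picture is of the moment at which its call begins. calibration takes no time and is no camera call.
- ticket.finish_job(): hands the job in, once; it reports no verdict.
The state is a dict: "time": time; "joint_pos": joint angles; "qd": joint speeds; "joint_efforts": joint torques, N m; "position": TCP position; "eef_rot": TCP orientation; "force": force on the tool from outside, world axes, zero at the start; "wrist_torque": the same for the moment, N m; "grip_width": finger opening in m.
Only numpy, scipy, OpenCV 4.12 (cv2) and the standard library are available. Lean on these libraries where they do the work, as an engineer would, in place of code of your own. Each camera call takes 0.05 s, during which the arm holds its last target.

## Working session

There is one attempt and no reset: what is moved stays moved. The work goes in short steps, Python scripts to look and compute and a shell command to move; the robot and the scene stay as the last step left them, time stands still between calls to the robot, and variables do not carry over. Pictures are saved under pics/ and viewed, and the job is handed in when it is done.

```bash
mkdir -p pics; python3 - <<'E'
from cell import monitor, imaging, ticket, ctrl
import cv2
for n in("scene","top"):
    im=imaging.snapshot(n); cv2.imwrite(f"pics/{n}0.png",im[:,:,::-1]); print(imaging.calibration(n))
o=monitor.get_obs(); print(o, ctrl.grasp_offset)
E
```

```text
{'fov_y': 45.62139685207546, 'cx': 315.9268424760908, 'cy': 200.868824819482, 'dist_coeffs': array([-0.04483461,  0.        ,  0.        ,  0.        ,  0.        ]), 'eye': array([-0.25920051, -0.72534939,  0.95996378]), 'attitude': array([ 51.17953005,   1.2769605 , -48.68744871])}
{'fov_y': 53.45493647128081, 'cx': 318.79732876917217, 'cy': 204.09910763795907, 'dist_coeffs': array([-0.070912,  0.      ,  0.      ,  0.      ,  0.      ]), 'eye': array([0.35905359, 0.0065693 , 1.22407426]), 'attitude': array([  7.48298532,  -0.66676168, -91.33285512])}
{'time': 0.1, 'joint_pos': array([ 6.70731102e+01,  2.02590837e+01,  9.36222076e+01, -9.18455749e-04,
        6.61891718e+01, -1.36830290e-01]), 'qd': array([ 0.04465154,  0.07981398, -0.14537985,  0.01610062, -0.1013368 ,
       -0.02147652]), 'joint_efforts': array([ 2.02975381e-03, -5.94907379e+01, -3.34935880e+01,  7.00917724e-02,
        1.84029224e-02, -9.31282784e-06]), 'position': array([0.24192825, 0.57581236, 0.21395208]), 'eef_rot': array([-1.79929535e+02,  6.71545292e-04,  1.57210312e+02]), 'force': array([ 0.23356136, -0.16766389,  0.37517262]), 'wrist_torque': array([ 0.01569779, -0.03661191,  0.06406192]), 'grip_width': 0.09198276060251198} 0.0187
```

View pics/scene0.png

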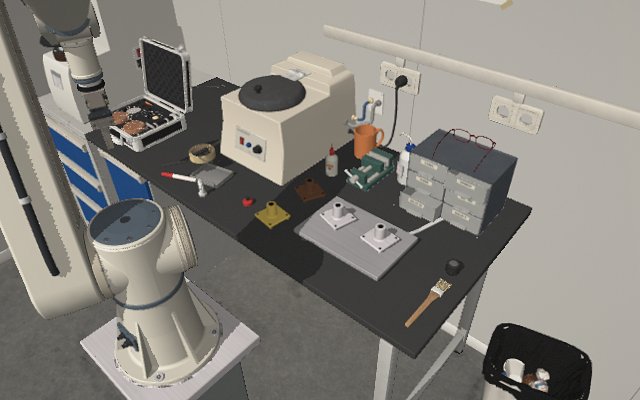

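View pics/top0.png

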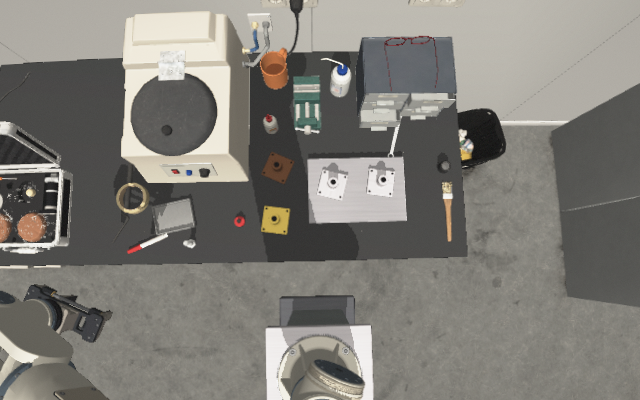

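The two silver flanges are at about (332,182) and (381,180) in the top view. The magnet is at (239,221), and the yellow and brown look-alikes are at (276,219) and (277,167). I'll zoom in next.

```bash
cat > h.py <<'E'
import numpy as np, cv2
from scipy.spatial.transform import Rotation as R
from cell import monitor, imaging, ticket, ctrl
def cam(n):
    c=imaging.calibration(n); f=200/np.tan(np.radians(c['fov_y']/2))
    K=np.array([[f,0,c['cx']],[0,f,c['cy']],[0,0,1.]])
    return K,np.array(c['dist_coeffs']),np.array(c['eye']),R.from_euler('xyz',c['attitude'],degrees=True).as_matrix()
def ray(n,uv):
    K,d,e,A=cam(n); p=cv2.undistortPoints(np.array(uv,float).reshape(-1,1,2),K,d).reshape(-1,2)
    v=np.c_[p[:,0],-p[:,1],-np.ones(len(p))]@A.T; return e,v
def onz(n,uv,z):
    e,v=ray(n,uv); return e+v*((z-e[2])/v[:,2])[:,None]
def proj(n,P):
    K,d,e,A=cam(n); q=(np.array(P,float).reshape(-1,3)-e)@A; q=q*[1,-1,-1]
    return cv2.projectPoints(q,np.zeros(3),np.zeros(3),K,d)[0].reshape(-1,2)
def snap(name,fn,box=None,s=6):
    im=imaging.snapshot(name)[:,:,::-1].copy(); cv2.imwrite(f'pics/{fn}_raw.png',im)
    if box:
        x0,y0,x1,y1=box; cv2.imwrite(f'pics/{fn}.png',cv2.resize(im[y0:y1,x0:x1],None,fx=s,fy=s,interpolation=cv2.INTER_CUBIC))
    return im
E
python3 - <<'E'
from h import *
t=cv2.imread('pics/top0.png'); s=cv2.imread('pics/scene0.png')
cv2.imwrite('pics/tz.png',cv2.resize(t[150:225,300:412],None,fx=7,fy=7,interpolation=cv2.INTER_CUBIC))
cv2.imwrite('pics/sz.png',cv2.resize(s[190:280,295:420],None,fx=6,fy=6,interpolation=cv2.INTER_CUBIC))
for n,im in(('top',t),('scene',s)):
    h=cv2.cvtColor(im,cv2.COLOR_BGR2HSV); m=(((h[...,0]<8)|(h[...,0]>172))&(h[...,1]>150)&(h[...,2]>60)).astype(np.uint8)
    k,l,st,c=cv2.connectedComponentsWithStats(m)
    for i in range(1,k):
        if st[i,4]>15: print(n,st[i],c[i],onz(n,[c[i]],.012)[0])
E
```

```text
top [266 115   5   7  25] [268.24 117.84] [0.79784221 0.14299855 0.012     ]
top [235 217  10  10  64] [239.53125 221.34375] [0.46992333 0.23272137 0.012     ]
top [127 244  15  10  61] [134.08196721 248.70491803] [0.39224313 0.55851615 0.012     ]
scene [240 138   3   6  16] [241.  140.5] [0.70504518 0.53045692 0.012     ]
scene [330 148   5   7  24] [331.58333333 151.375     ] [0.86506269 0.21479424 0.012     ]
scene [162 172  11   6  44] [166.93181818 174.20454545] [0.39173862 0.56494849 0.012     ]
scene [243 198  10   9  61] [247.36065574 202.08196721] [0.46749678 0.23275688 0.012     ]
```

View pics/tz.png

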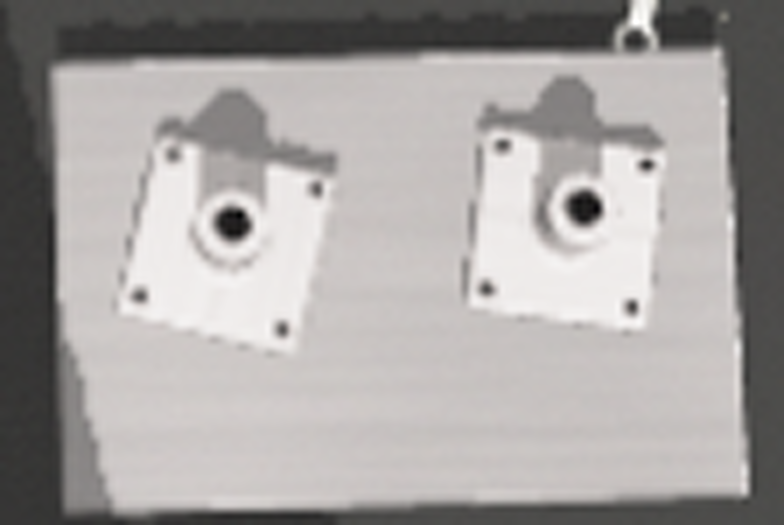

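View pics/sz.png

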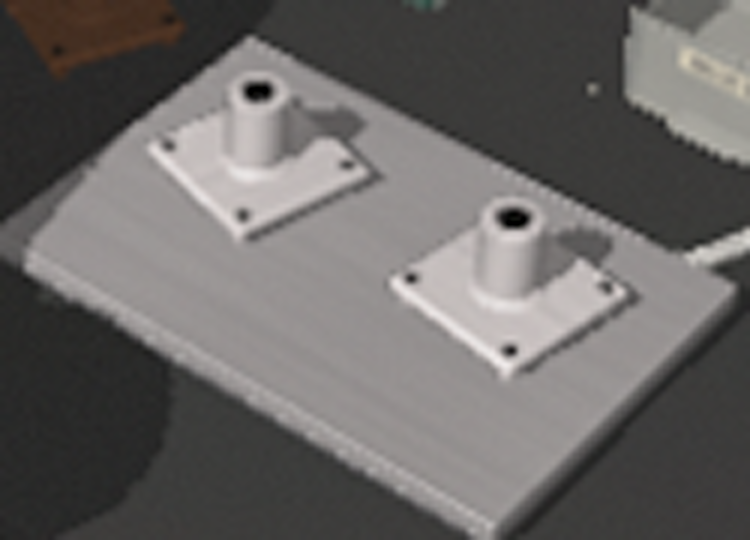

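The zoomed top view shows the corner holes clearly. In crop pixels (7x, offset (300,150)) they are at (173,154), (316,189), (282,329) and (139,295) for the left flange, and at (503,146), (647,165), (631,307) and (487,288) for the right one. Next I'll refine these positions and the magnet's.

```bash
python3 - <<'E'
from h import *
t=cv2.imread('pics/top0.png'); g=255-cv2.cvtColor(t,cv2.COLOR_BGR2GRAY).astype(float)
def ref(crop,off,s,n,im):
    out=[]
    for c in crop:
        u=np.array(c)/s+off-.5+.5/s
        x,y=np.round(u).astype(int); w=im[y-2:y+3,x-2:x+3]; w=np.clip(w-np.median(w)-8,0,None)
        yy,xx=np.mgrid[y-2:y+3,x-2:x+3]; out.append([(w*xx).sum()/w.sum(),(w*yy).sum()/w.sum()])
    return np.array(out)
s=cv2.imread('pics/scene0.png'); gs=255-cv2.cvtColor(s,cv2.COLOR_BGR2GRAY).astype(float)
A=[(173,154),(316,189),(282,329),(139,295)];B=[(503,146),(647,165),(631,307),(487,288)]
for nm,X,hub in(('1',A,(233,224)),('2',B,(584,208))):
    uv=ref(X,[300,150],7,'top',g); P=onz('top',uv,.038); print(nm,np.round(P[:,:2],4).tolist(),'mean',P.mean(0)); 
    print('sides',np.linalg.norm(P-np.roll(P,1,0),axis=1),'yaws',[np.degrees(np.arctan2(*(P[i]-P[i-1])[[1,0]])).round(1) for i in range(4)])
    h=onz('top',[np.array(hub)/7+[299.57,149.57]],.079); print('hubtop',h)
    print('pred scene crop',(proj('scene',P)-[294.6,189.6])*6)
pl=onz('top',(np.array([(50,65),(720,48),(747,494),(65,514)])/7+[299.57,149.57]),.024); print(pl, pl.mean(0))
m=(np.array([1])); 
for n,uv in (('top',[239.53,221.34]),('scene',[247.36,202.08])):print(n,onz(n,[uv],.010))
z=[('top',t,(239,221)),('scene',s,(247,202))]
cv2.imwrite('pics/mag.png',np.hstack([cv2.resize(im[y-12:y+13,x-16:x+17],None,fx=12,fy=12,interpolation=cv2.INTER_CUBIC) for n,im,(x,y) in z]))
E
```

```text
1 [[0.6152, -0.03], [0.5979, -0.0924], [0.5359, -0.0749], [0.5526, -0.0128]] mean [ 0.57539292 -0.05251672  0.038     ]
sides [0.06490023 0.06474351 0.06435166 0.06425592] yaws [np.float64(-15.4), np.float64(-105.5), np.float64(164.2), np.float64(75.0)]
hubtop [[ 0.57482691 -0.05301323  0.079     ]]
pred scene crop [[276.83448698 102.52433716]
 [353.28849032 171.36361223]
 [245.75937236 220.69788357]
 [170.71211903 150.02081567]]
2 [[0.6174, -0.1735], [0.6065, -0.2368], [0.5423, -0.2273], [0.552, -0.164]] mean [ 0.57952331 -0.20040631  0.038     ]
sides [0.06606407 0.06429582 0.06495584 0.06401878] yaws [np.float64(-8.2), np.float64(-99.7), np.float64(171.5), np.float64(81.3)]
hubtop [[ 0.57867367 -0.20094292  0.079     ]]
pred scene crop [[511.48795161 221.64224382]
 [609.04394683 291.57406862]
 [512.42261283 356.65069629]
 [413.99574935 284.49880902]]
[[ 0.65837456  0.02306024  0.024     ]
 [ 0.66051802 -0.27522628  0.024     ]
 [ 0.46118677 -0.27672575  0.024     ]
 [ 0.45926944  0.02038546  0.024     ]] [ 0.5598372  -0.12712658  0.024     ]
top [[0.4701179 0.2330984 0.01     ]]
scene [[0.46903539 0.23478737 0.01      ]]
```

View pics/mag.png

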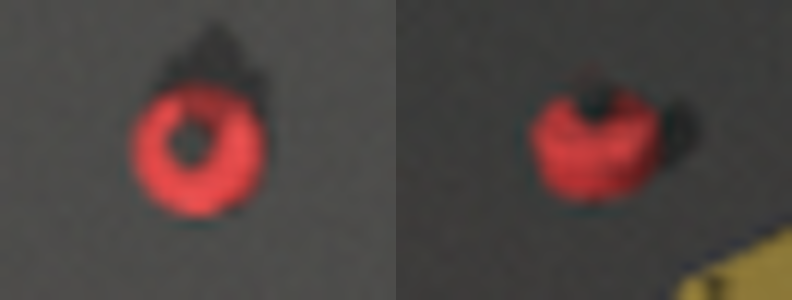

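The hole spacing is 64 mm as specified, and the two views agree within about 1 mm. The surface plate measures 200x300 mm. Now I'll approach with the fingers shut and press the flange 1 corners one by one.

```bash
cat > w.py <<'E'
import sys
from h import *
# usage: w.py x y z yaw
o=monitor.get_obs(); x,y,z,yaw=map(float,sys.argv[1:5])
Rc=R.from_euler('xyz',o['eef_rot'],degrees=True); Rt=R.from_euler('xyz',[180,0,yaw],degrees=True)
d=Rc.inv().apply(np.array([x,y,z])-o['position'])/.04; r=np.degrees((Rc.inv()*Rt).as_rotvec())/5
print('t',o['time'],'pos',o['position'].round(4),o['eef_rot'].round(1),'F',o['force'].round(1)); print('turn',r.round(2),'shift',d.round(3),'dist mm',(np.linalg.norm(d)*40).round(1))
E
python3 w.py 0.38 0.2 0.18 122; python3 w.py 0.30 0.4 0.18 122
```

```text
t 0.1 pos [0.2419 0.5758 0.214 ] [-179.9    0.   157.2] F [ 0.2 -0.2  0.4]
turn [-0.01  0.    7.04] shift [-6.822 -7.324  0.858] dist mm 401.8
t 0.1 pos [0.2419 0.5758 0.214 ] [-179.9    0.   157.2] F [ 0.2 -0.2  0.4]
turn [-0.01  0.    7.04] shift [-3.041 -3.489  0.853] dist mm 188.2
```

```bash
python3 -m handwheel '[0,0,1.2,-0.6,-0.65,0.1,60, 0,0,2.4,-1.2,-1.3,0.2,40, 0,0,3.6,-1.9,-2.0,0.3,20, 0,0,4.8,-2.5,-2.7,0.4,0, 0,0,6,-3.1,-3.4,0.5,0]'; python3 w.py 0.38 0.2 0.18 122;python3 w.py 0.45 0.08 0.16 122
```

```text
time: 0.52
position: [0.3036, 0.4005, 0.1936]
eef_rot: [-179.9, 0.1, 126.9]
force: [-0.0, 0.0, 0.8]
grip_width: 0.0607
t 0.5167 pos [0.3036 0.4005 0.1936] [-1.799e+02  1.000e-01  1.269e+02] F [-0.   0.   0.8]
turn [-0.02  0.01  0.99] shift [-5.154 -1.485  0.346] dist mm 215.0
t 0.5167 pos [0.3036 0.4005 0.1936] [-1.799e+02  1.000e-01  1.269e+02] F [-0.   0.   0.8]
turn [-0.02  0.01  0.99] shift [-8.603 -1.888  0.85 ] dist mm 353.9
```

```bash
python3 -m handwheel '[0,0,0.3,-0.9,-0.25,0.1,0, 0,0,0.6,-1.9,-0.5,0.2,0, 0,0,1,-2.9,-0.8,0.3,0, 0,0,1,-3.8,-1.1,0.35,0, 0,0,1,-4.8,-1.4,0.4,0]'; python3 w.py 0.5526 -0.0128 0.12 122
```

```text
time: 0.93
position: [0.374, 0.2117, 0.1776]
eef_rot: [-179.9, 0.1, 121.9]
force: [0.7, 0.5, -0.2]
grip_width: 0.0276
t 0.9333 pos [0.374  0.2117 0.1776] [-1.799e+02  1.000e-01  1.219e+02] F [ 0.7  0.5 -0.2]
turn [-0.02  0.01 -0.01] shift [-7.125  0.822  1.444] dist mm 292.7
```

```bash
python3 -m handwheel '[0,0,0,-0.9,0.1,0,0, 0,0,0,-1.9,0.2,0,0, 0,0,0,-2.8,0.3,0.2,0, 0,0,0,-3.8,0.4,0.4,0, 0,0,0,-4.7,0.55,0.7,0]'; python3 w.py 0.5526 -0.0128 0.07 122
```

```text
time: 1.35
position: [0.4933, 0.0617, 0.15]
eef_rot: [-180.0, 0.1, 121.9]
force: [1.5, 0.8, -0.4]
grip_width: 0.0005
t 1.35 pos [0.4933 0.0617 0.15  ] [-1.800e+02  1.000e-01  1.219e+02] F [ 1.5  0.8 -0.4]
turn [-0.01  0.02 -0.02] shift [-2.36   0.274  2.003] dist mm 124.3
```

```bash
python3 -m handwheel '[0,0,0,-0.8,0.1,0.5,0, 0,0,0,-1.6,0.2,1,0, 0,0,0,-2.36,0.27,1.5,0, 0,0,0,-2.36,0.27,1.8,0, 0,0,0,-2.36,0.27,2,0]'; python3 -m handwheel '[0,0,0,0,0,0,0,0,0,0,0,0,0,0,0,0,0,0,0,0,0,0,0,0,0,0,0,0,0,0,0,0,0,0,0]'; python3 w.py 0.5526 -0.0128 0.042 122
python3 - <<'E'
from h import *
snap('scene','s1',(270,150,420,270),5)
E
```

```text
time: 1.77
position: [0.5519, -0.014, 0.0681]
eef_rot: [-179.8, 0.0, 121.8]
force: [-0.9, 0.2, 0.4]
grip_width: 0.0006
time: 2.18
position: [0.5522, -0.0133, 0.0691]
eef_rot: [-179.9, 0.1, 121.8]
force: [-0.3, -1.2, 0.3]
grip_width: 0.0005
t 2.1833 pos [ 0.5522 -0.0133  0.0691] [-1.799e+02  1.000e-01  1.218e+02] F [-0.3 -1.2  0.3]
turn [-0.02  0.01 -0.03] shift [0.005 0.016 0.678] dist mm 27.1
```

View pics/s1.png

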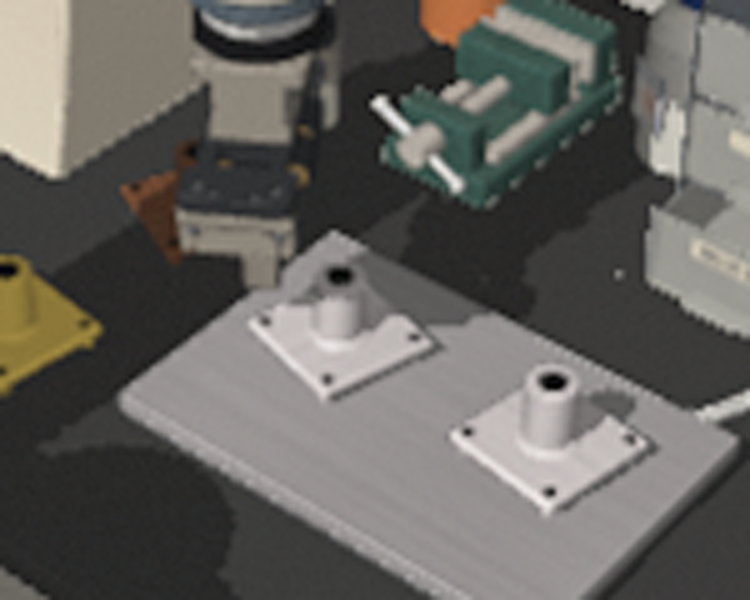

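The fingertips hover just above flange 1's left corner hole, at crop (265,320). I'll descend to it slowly.

```bash
python3 -m handwheel '[0,0,0,0,0,0.2,0, 0,0,0,0,0,0.4,0, 0,0,0,0,0,0.6,0, 0,0,0,0,0,0.7,0, 0,0,0,0,0,0.7,0]'; python3 -m handwheel '[0,0,0,0,0,0.02,0, 0,0,0,0,0,0.03,0, 0,0,0,0,0,0.04,0, 0,0,0,0,0,0.05,0, 0,0,0,0,0,0.05,0]'
```

```text
time: 2.65
position: [0.5511, -0.0135, 0.0395]
eef_rot: [-179.8, -0.0, 121.8]
force: [-0.2, -0.2, 0.6]
grip_width: 0.0003
time: 3.07
position: [0.5511, -0.0135, 0.0382]
eef_rot: [-179.8, -0.0, 121.8]
force: [-3.1, -0.2, 8.9]
grip_width: 0.0003
```

That corner is firm: 8.9 N at a height of 38.2 mm. On to the next corner.

```bash
python3 -m handwheel '[0,0,0,0,0,-0.6,0, 0,0,0,0,0,-1.25,0, 0,0,0,0,0,-1.25,0, 0,0,0,0,0,-1.25,0, 0,0,0,0,0,-1.25,0]'; python3 w.py 0.5359 -0.0749 0.042 122;  python3 w.py 0.5979 -0.0924 0.042 122; python3 w.py 0.6152 -0.03 0.042 122
```

```text
time: 3.48
position: [0.5511, -0.0135, 0.088]
eef_rot: [-179.8, -0.0, 121.8]
force: [-0.4, 0.2, -1.3]
grip_width: 0.0007
t 3.4833 pos [ 0.5511 -0.0135  0.088 ] [-179.8   -0.   121.8] F [-0.4  0.2 -1.3]
turn [-0.04 -0.01 -0.04] shift [-1.106 -1.129  1.154] dist mm 78.3
t 3.4833 pos [ 0.5511 -0.0135  0.088 ] [-179.8   -0.   121.8] F [-0.4  0.2 -1.3]
turn [-0.04 -0.01 -0.04] shift [-2.294 -0.042  1.149] dist mm 102.7
t 3.4833 pos [ 0.5511 -0.0135  0.088 ] [-179.8   -0.   121.8] F [-0.4  0.2 -1.3]
turn [-0.04 -0.01 -0.04] shift [-1.197  1.147  1.146] dist mm 80.6
```

```bash
python3 -m handwheel '[0,0,0,-0.55,-0.55,0,0, 0,0,0,-1.1,-1.12,0,0, 0,0,0,-1.1,-1.13,0.1,0, 0,0,0,-1.1,-1.13,0.7,0, 0,0,0,-1.1,-1.13,1.1,0]'; python3 -m handwheel '[0,0,0,0,0,0.0,0, 0,0,0,0,0,0.03,0, 0,0,0,0,0,0.06,0, 0,0,0,0,0,0.09,0, 0,0,0,0,0,0.12,0]'
```

```text
time: 3.9
position: [0.5351, -0.075, 0.0425]
eef_rot: [-179.8, -0.1, 121.7]
force: [0.4, -1.1, -0.5]
grip_width: 0.0005
time: 4.32
position: [0.5357, -0.075, 0.0383]
eef_rot: [-179.8, -0.0, 121.7]
force: [-0.4, 0.3, 4.3]
grip_width: 0.0004
```

```bash
python3 -m handwheel '[0,0,0,0,0,0.01,0, 0,0,0,0,0,0.02,0, 0,0,0,0,0,0.025,0, 0,0,0,0,0,0.025,0, 0,0,0,0,0,0.025,0]'
```

```text
time: 4.73
position: [0.5361, -0.075, 0.0382]
eef_rot: [-179.9, 0.0, 121.7]
force: [-1.4, -0.0, 7.0]
grip_width: 0.0004
```

That corner is firm too: 7 N with no dip. Next corner.

```bash
python3 -m handwheel '[0,0,0,0,0,-0.6,0, 0,0,0,0,0,-1.25,0, 0,0,0,0,0,-1.25,0, 0,0,0,0,0,-1.25,0, 0,0,0,0,0,-1.25,0]';   python3 w.py 0.5979 -0.0924 0.042 122
```

```text
time: 5.15
position: [0.5361, -0.0748, 0.0882]
eef_rot: [-179.9, 0.0, 121.7]
force: [0.1, 0.8, -0.2]
grip_width: 0.0005
t 5.15 pos [ 0.5361 -0.0748  0.0882] [-179.9    0.   121.7] F [ 0.1  0.8 -0.2]
turn [-0.02  0.01 -0.05] shift [-1.185  1.084  1.153] dist mm 79.1
```

```bash
python3 -m handwheel '[0,0,0,-0.6,0.55,0,0, 0,0,0,-1.18,1.08,0,0, 0,0,0,-1.18,1.08,0.1,0, 0,0,0,-1.18,1.08,0.7,0, 0,0,0,-1.18,1.08,1.1,0]'; python3 -m handwheel '[0,0,0,0,0,0.0,0, 0,0,0,0,0,0.03,0, 0,0,0,0,0,0.06,0, 0,0,0,0,0,0.09,0, 0,0,0,0,0,0.13,0]';python3 -m handwheel '[0,0,0,0,0,0.01,0, 0,0,0,0,0,0.02,0, 0,0,0,0,0,0.02,0, 0,0,0,0,0,0.02,0, 0,0,0,0,0,0.02,0]'
```

```text
time: 5.57
position: [0.597, -0.0923, 0.0419]
eef_rot: [-179.8, -0.0, 121.7]
force: [-1.0, 0.6, -0.3]
grip_width: 0.0008
time: 5.98
position: [0.5976, -0.0923, 0.0376]
eef_rot: [-179.9, 0.0, 121.7]
force: [0.0, -0.6, 0.4]
grip_width: 0.0005
time: 6.4
position: [0.5978, -0.0924, 0.037]
eef_rot: [-179.9, 0.1, 121.7]
force: [-0.3, -0.3, 0.0]
grip_width: 0.0007
```

The tool is already below 38 mm with no force, so this corner looks like it is dipping. I'll press further.

```bash
python3 -m handwheel '[0,0,0,0,0,0.01,0, 0,0,0,0,0,0.02,0, 0,0,0,0,0,0.03,0, 0,0,0,0,0,0.04,0, 0,0,0,0,0,0.04,0]'; python3 -m handwheel '[0,0,0,0,0,0.01,0, 0,0,0,0,0,0.015,0, 0,0,0,0,0,0.02,0, 0,0,0,0,0,0.02,0, 0,0,0,0,0,0.02,0]'
```

```text
time: 6.82
position: [0.5979, -0.0925, 0.0364]
eef_rot: [-179.9, 0.1, 121.7]
force: [-2.4, -1.0, 11.6]
grip_width: 0.0004
time: 7.23
position: [0.5979, -0.0925, 0.0364]
eef_rot: [-179.9, 0.1, 121.7]
force: [-3.6, 0.2, 11.1]
grip_width: 0.0004
```

It bottomed at 36.4 mm, about 1.9 mm lower than the firm corners, at 11 N. I'll look to confirm the tilt, then let go and check that it falls back.

```bash
python3 - <<'E'
from h import *
snap('scene','s2',(300,170,400,250),7)
E
python3 -m handwheel '[0,0,0,0,0,-0.6,0, 0,0,0,0,0,-1.25,0, 0,0,0,0,0,-1.8,0, 0,0,0,0,0,-2.5,0, 0,0,0,0,0,-2.5,0]'; python3 w.py 0.47 0.10 0.136 120
```

```text
time: 7.7
position: [0.6009, -0.0928, 0.1415]
eef_rot: [179.8, 0.3, 121.7]
force: [1.2, -0.1, 0.4]
grip_width: 0.0004
t 7.7 pos [ 0.6009 -0.0928  0.1415] [179.8   0.3 121.7] F [ 1.2 -0.1  0.4]
turn [0.05 0.07 0.35] shift [ 5.821 -0.249  0.103] dist mm 233.1
```

View pics/s2.png

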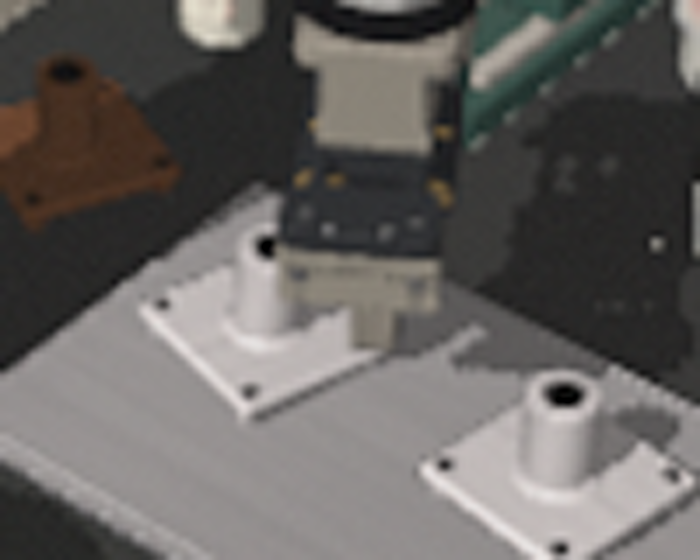

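The fingers pressed flange 1's right-rear corner hole (crop (372,335)). That dipping corner is corner 1, at (0.598,-0.092). Next is the magnet.

```bash
python3 - <<'E'
from h import *
print(onz('top',[[239.0,221.1]],.011),onz('top',[[238.5,220.6]],.027), onz('scene',[[247.2,202.]],.009), onz('scene',[[(595-396)/12+231,100/12+190]],.024))
E
python3 -m handwheel '[0,0,0,0.9,0,0,0, 0,0,0,1.9,0,0,0, 0,0,0,2.9,0,0,20, 0,0,0,3.9,-0.1,0,40, 0,0,0,4.9,-0.2,0,40]'
python3 w.py 0.47 0.234 0.12 120
```

```text
[[0.47079885 0.23454284 0.011     ]] [[0.47087487 0.23305628 0.027     ]] [[0.4697485  0.23649913 0.009     ]] [[0.47162467 0.23424584 0.024     ]]
time: 8.12
position: [0.4896, 0.0709, 0.1399]
eef_rot: [179.8, 0.3, 121.7]
force: [0.5, 1.3, 1.1]
grip_width: 0.0182
t 8.1167 pos [0.4896 0.0709 0.1399] [179.8   0.3 121.7] F [0.5 1.3 1.1]
turn [0.05 0.06 0.34] shift [3.731 1.724 0.483] dist mm 165.5
```

```bash
python3 -m handwheel '[0,0,0.1,0.8,0.4,0,40, 0,0,0.2,1.6,0.7,0.1,40, 0,0,0.34,2.4,1.1,0.2,40, 0,0,0.34,3.1,1.4,0.4,40, 0.05,0.06,0.34,3.73,1.73,0.5,40]'
python3 -m handwheel '[0,0,0,0,0,0,40,0,0,0,0,0,0,40,0,0,0,0,0,0,40,0,0,0,0,0,0,40,0,0,0,0,0,0,40]'
python3 w.py 0.4708 0.2343 0.016 120
```

```text
time: 8.53
position: [0.4689, 0.2358, 0.1184]
eef_rot: [-179.9, 0.0, 120.1]
force: [0.1, -0.7, -0.4]
grip_width: 0.0395
time: 8.95
position: [0.4691, 0.2347, 0.1185]
eef_rot: [-179.9, 0.0, 120.0]
force: [0.7, 0.2, 0.7]
grip_width: 0.0401
t 8.95 pos [0.4691 0.2347 0.1185] [-179.9    0.   120. ] F [0.7 0.2 0.7]
turn [-0.01  0.01 -0.01] shift [-0.028  0.035  2.563] dist mm 102.5
```

```bash
python3 - <<'E'
from h import *
snap('top','t2',(215,140,415,230),4)
E
```

```text
(no output)
```

View pics/t2.png

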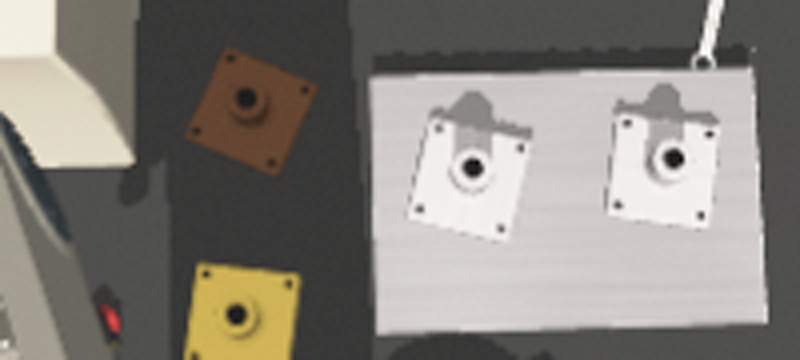

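Flange 1 hasn't shifted; its hole is still at about (345,177) in full-image pixels. I'll descend onto the magnet's knob.

```bash
python3 -m handwheel '[0,0,0,-0.03,0.03,0.7,40, 0,0,0,-0.03,0.03,1.4,40, 0,0,0,-0.03,0.03,2,40, 0,0,0,-0.03,0.03,2.4,40, 0,0,0,-0.03,0.03,2.54,40]'
python3 - <<'E'
from h import *
snap('scene','s3',(200,150,310,240),7)
E
python3 w.py 0.4708 0.2343 0.0165 120
```

```text
time: 9.42
position: [0.4696, 0.2328, 0.0149]
eef_rot: [-179.8, 0.0, 119.9]
force: [-0.1, -0.1, 0.5]
grip_width: 0.0398
t 9.4667 pos [0.4697 0.2329 0.0151] [-179.8    0.   119.9] F [ 0.2 -0.4 -0.5]
turn [-0.05  0.   -0.02] shift [ 0.015  0.041 -0.036] dist mm 2.3
```

View pics/s3.png

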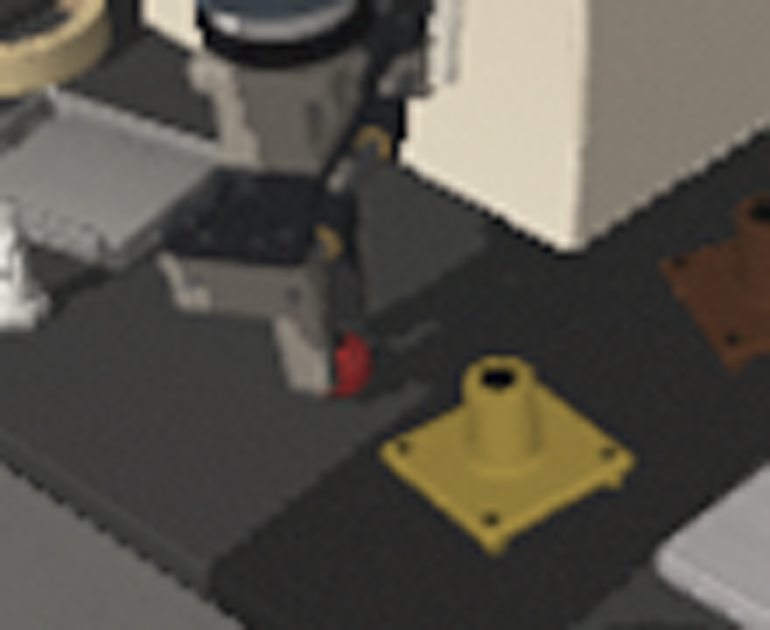

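One finger stands in front of the red disc, with the knob between the jaws. I'll correct by about 2 mm and close.

```bash
python3 -m handwheel '[0,0,0,0.015,0.04,-0.03,40, 0,0,0,0.015,0.04,-0.04,30, 0,0,0,0.015,0.04,-0.04,15, 0,0,0,0.015,0.04,-0.04,5, 0,0,0,0.015,0.04,-0.04,0]'
python3 -m handwheel '[0,0,0,0,0,0,0,0,0,0,0,0,0,0,0,0,0,0,0,0,0,0,0,0,0,0,0,0,0,0,0,0,0,0,0]'
```

```text
time: 9.88
position: [0.4713, 0.2346, 0.0176]
eef_rot: [-179.9, 0.0, 119.9]
force: [0.5, 0.4, -0.2]
grip_width: 0.0157
time: 10.3
position: [0.4712, 0.2345, 0.0175]
eef_rot: [-179.8, 0.0, 119.9]
force: [-0.7, 0.2, 0.5]
grip_width: 0.0124
```

The opening is 12.4 mm on a 14 mm knob, which needs checking. I'll lift a little and look.

```bash
python3 -m handwheel '[0,0,0,0,0,-0.1,0, 0,0,0,0,0,-0.4,0, 0,0,0,0,0,-0.8,0, 0,0,0,0,0,-1.2,0, 0,0,0,0,0,-1.2,0]'
python3 - <<'E'
from h import *
snap('scene','s4',(200,150,310,240),7)
E
```

```text
time: 10.72
position: [0.4732, 0.2355, 0.0688]
eef_rot: [179.9, 0.0, 119.9]
force: [0.7, 0.3, -1.4]
grip_width: 0.0124
```

View pics/s4.png

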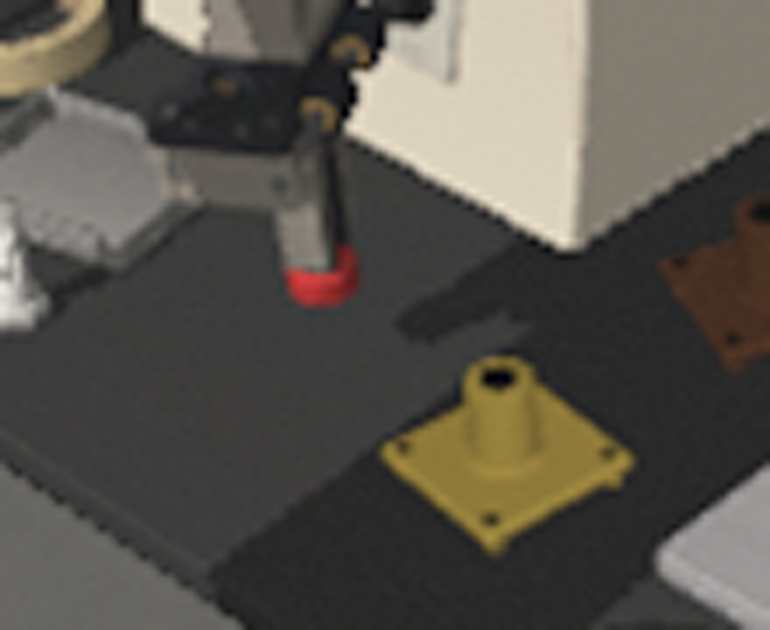

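The magnet is held upright at crop (322,275). I'll check how well it is centred in the grip.

```bash
python3 - <<'E'
from h import *
im=cv2.imread('pics/s4_raw.png'); h=cv2.cvtColor(im,cv2.COLOR_BGR2HSV); m=(((h[...,0]<8)|(h[...,0]>172))&(h[...,1]>120)&(h[...,2]>50)).astype(np.uint8); m[:, :230]=0;m[:,262:]=0;m[:180]=0;m[205:]=0
ys,xs=np.where(m); print('mask',xs.min(),xs.max()+1,ys.min(),ys.max()+1)
a=np.linspace(0,2*np.pi,60); c=np.array([.4732,.2355])
P=np.vstack([np.c_[c[0]+.016*np.cos(a),c[1]+.016*np.sin(a),np.full(60,z)] for z in(.0513,.0653)]); q=proj('scene',P)+.5; print('pred',q.min(0),q.max(0))
d=proj('scene',[[c[0],c[1],.06],[c[0]+.01*np.cos(np.radians(120)),c[1]+.01*np.sin(np.radians(120)),.06]]); print('px per 10mm tool x',d[1]-d[0])
E
python3 w.py 0.48 0.07 0.14 119.5
```

```text
mask 241 251 185 194
pred [241.58369289 185.04525811] [252.30466504 194.78401718]
px per 10mm tool x [-3.0377999  -0.32300033]
t 10.7667 pos [0.4727 0.2353 0.0675] [179.9   0.  119.9] F [ 0.5  0.3 -1.5]
turn [0.01 0.01 0.08] shift [-3.674 -1.899 -1.812] dist mm 180.6
```

```bash
python3 -m handwheel '[0,0,0,-0.2,-0.1,-0.8,0, 0,0,0,-0.9,-0.4,-1.4,0, 0,0,0.08,-1.7,-0.8,-1.8,0, 0,0,0.08,-2.6,-1.3,-1.8,0, 0,0,0.08,-3.5,-1.8,-1.8,0]'
python3 w.py 0.5978 -0.0924 0.12 119.5
```

```text
time: 11.18
position: [0.4803, 0.0769, 0.1402]
eef_rot: [179.8, 0.1, 119.6]
force: [-0.4, -0.9, -1.4]
grip_width: 0.0122
t 11.1833 pos [0.4803 0.0769 0.1402] [1.798e+02 1.000e-01 1.196e+02] F [-0.4 -0.9 -1.4]
turn [0.03 0.02 0.02] shift [-5.13   0.463  0.515] dist mm 207.1
```

```bash
python3 -m handwheel '[0,0,0,-0.9,0.1,0,0, 0,0,0,-1.9,0.2,0,0, 0,0,0,-2.9,0.3,0.1,0, 0,0,0,-3.9,0.4,0.2,0, 0,0,0,-4.8,0.46,0.3,0]'
python3 w.py 0.5978 -0.0924 0.075 119.5
```

```text
time: 11.6
position: [0.592, -0.0832, 0.1278]
eef_rot: [179.8, 0.1, 119.6]
force: [-0.4, 0.6, -1.8]
grip_width: 0.0122
t 11.6 pos [ 0.592  -0.0832  0.1278] [1.798e+02 1.000e-01 1.196e+02] F [-0.4  0.6 -1.8]
turn [0.03 0.02 0.01] shift [-0.27   0.008  1.32 ] dist mm 53.9
```

```bash
python3 -m handwheel '[0,0,0,-0.2,0,0.1,0, 0.03,0.02,0,-0.27,0,0.4,0, 0.03,0.02,0,-0.27,0,0.8,0, 0.03,0.02,0,-0.27,0,1.1,0, 0.03,0.02,0,-0.27,0,1.3,0]'
python3 -m handwheel '[0,0,0,0,0,0,0,0,0,0,0,0,0,0,0,0,0,0,0,0,0,0,0,0,0,0,0,0,0,0,0,0,0,0,0]'
python3 w.py 0.5978 -0.0924 0.058 119.5
python3 - <<'E'
from h import *
snap('scene','s5',(300,170,400,250),7)
E
```

```text
time: 12.02
position: [0.5955, -0.0914, 0.0734]
eef_rot: [-179.9, -0.2, 119.6]
force: [-0.3, -0.4, -1.8]
grip_width: 0.0123
time: 12.43
position: [0.5961, -0.0912, 0.0742]
eef_rot: [-179.9, -0.1, 119.6]
force: [0.8, -0.8, -2.2]
grip_width: 0.0123
t 12.4333 pos [ 0.5961 -0.0912  0.0742] [-1.799e+02 -1.000e-01  1.196e+02] F [ 0.8 -0.8 -2.2]
turn [-0.01 -0.02  0.02] shift [-0.048  0.024  0.406] dist mm 16.4
```

View pics/s5.png

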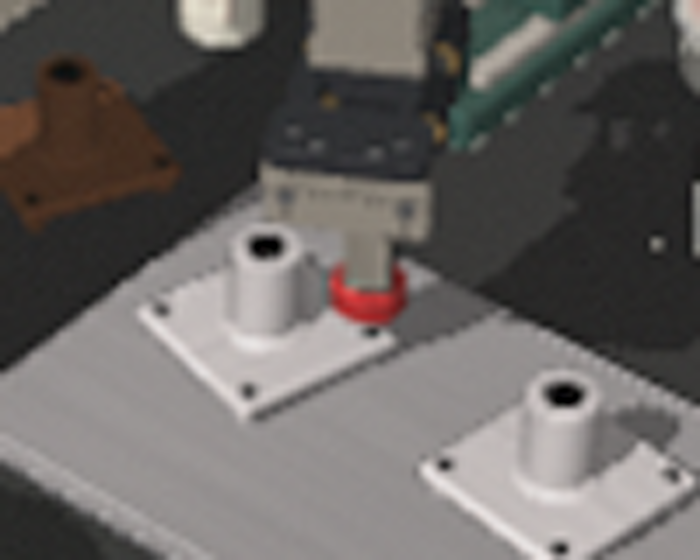

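The magnet hovers above the corner hole (hole at crop (372,331)). I'll lower it.

```bash
python3 -m handwheel '[0,0,0,-0.03,0.01,0.1,0, 0,0,0,-0.05,0.02,0.2,0, 0,0,0,-0.05,0.02,0.3,0, 0,0,0,-0.05,0.02,0.4,0, 0,0,0,-0.05,0.02,0.4,0]'
python3 -m handwheel '[0,0,0,0,0,0.01,0, 0,0,0,0,0,0.02,0, 0,0,0,0,0,0.03,0, 0,0,0,0,0,0.04,0, 0,0,0,0,0,0.05,0]'
```

```text
time: 12.9
position: [0.5969, -0.0925, 0.0569]
eef_rot: [-179.8, -0.2, 119.6]
force: [0.1, 0.2, -1.4]
grip_width: 0.0124
time: 13.32
position: [0.597, -0.0926, 0.055]
eef_rot: [-179.9, -0.2, 119.6]
force: [0.2, -0.3, -0.8]
grip_width: 0.0121
```

```bash
python3 -m handwheel '[0,0,0,0,0,0.01,0, 0,0,0,0,0,0.02,0, 0,0,0,0,0,0.025,0, 0,0,0,0,0,0.025,0, 0,0,0,0,0,0.025,0]'
```

```text
time: 13.73
position: [0.5971, -0.0926, 0.0542]
eef_rot: [-179.9, -0.1, 119.6]
force: [-0.3, -0.3, -1.6]
grip_width: 0.0124
```

```bash
python3 -m handwheel '[0,0,0,0,0,0.005,0, 0,0,0,0,0,0.01,0, 0,0,0,0,0,0.015,0, 0,0,0,0,0,0.02,0, 0,0,0,0,0,0.02,0]';python3 - <<'E'
from h import *
snap('scene','s6',(300,170,400,250),7)
E
```

```text
time: 14.15
position: [0.5974, -0.0929, 0.0537]
eef_rot: [-179.9, -0.1, 119.6]
force: [0.0, -2.8, 3.6]
grip_width: 0.0125
```

View pics/s6.png

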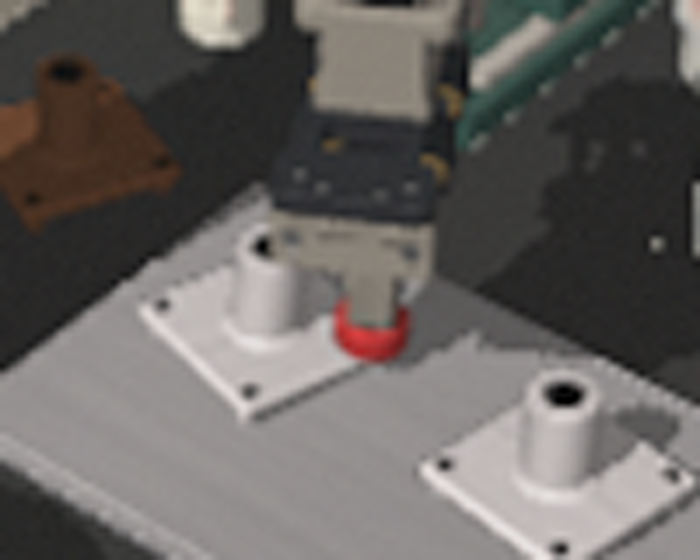

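The force has changed sign to +3.6 N at 53.7 mm, so the magnet is on the corner and the flange is bottomed. I'll open the fingers slowly (stopping at about 24 mm) and then rise.

```bash
python3 -m handwheel '[0,0,0,0,0,-0.005,13, 0,0,0,0,0,-0.005,15, 0,0,0,0,0,-0.005,18, 0,0,0,0,0,-0.005,22, 0,0,0,0,0,-0.005,26]'
python3 -m handwheel '[0,0,0,0,0,0,28, 0,0,0,0,0,0,28, 0,0,0,0,0,0,28, 0,0,0,0,0,0,28, 0,0,0,0,0,0,28]'
python3 -m handwheel '[0,0,0,0,0,-0.1,28, 0,0,0,0,0,-0.3,28, 0,0,0,0,0,-0.6,28, 0,0,0,0,0,-1,28, 0,0,0,0,0,-1.5,28]'
python3 -m handwheel '[0,0,0,0,0,-0.8,28, 0,0,0,0.6,0,-1.5,28, 0,0,0,1.5,0,-1.5,28, 0,0,0,2.5,0,-1.5,28, 0,0,0,3.5,0,-1.5,28]'
```

```text
time: 14.62
position: [0.5973, -0.0927, 0.0537]
eef_rot: [-179.9, -0.1, 119.6]
force: [0.7, -1.2, 0.7]
grip_width: 0.0255
time: 15.03
position: [0.5973, -0.0927, 0.0537]
eef_rot: [-179.9, -0.1, 119.6]
force: [-0.0, 0.2, -0.7]
grip_width: 0.0279
time: 15.45
position: [0.597, -0.0927, 0.1147]
eef_rot: [-179.8, -0.2, 119.6]
force: [-0.1, 0.1, 0.6]
grip_width: 0.0281
time: 15.87
position: [0.5279, 0.0298, 0.1771]
eef_rot: [-180.0, -0.1, 119.5]
force: [0.5, 0.5, 0.3]
grip_width: 0.0282
```

```bash
python3 -m handwheel '[0,0,0,0.9,0,0,28, 0,0,0,1.8,0,0,28, 0,0,0,2.4,0,0,28, 0,0,0,2.4,0,0,28, 0,0,0,2.4,0,0,28]';python3 - <<'E'
from h import *
snap('scene','s7',(300,170,400,250),7)
snap('top','t7',(300,150,412,225),7)
E
```

```text
time: 16.28
position: [0.4806, 0.1142, 0.1786]
eef_rot: [179.9, -0.1, 119.7]
force: [-0.3, 0.3, -0.2]
grip_width: 0.0282
```

View pics/s7.png

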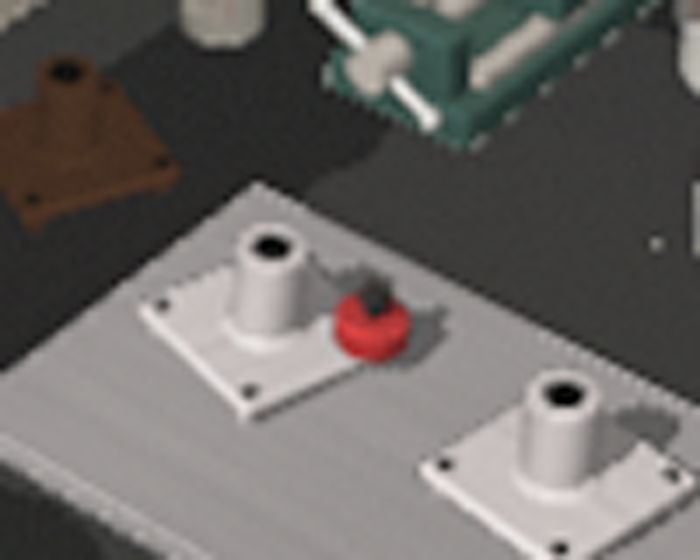

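View pics/t7.png

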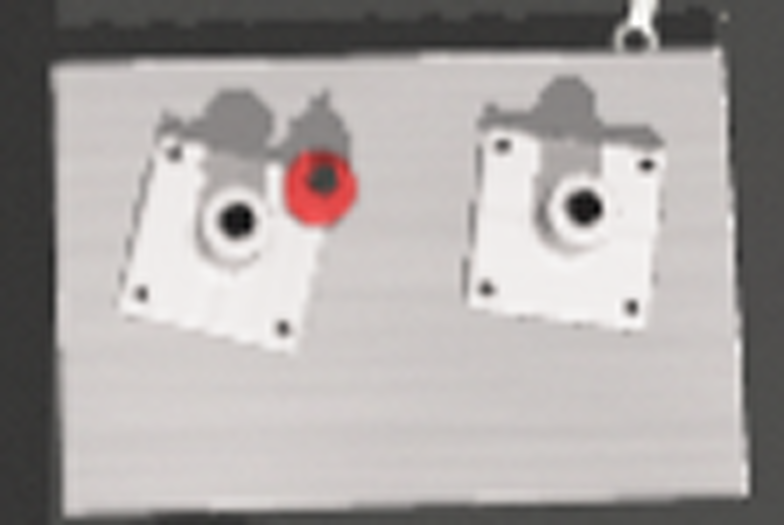

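The magnet stands on the corner hole, at (372,325) in the scene crop and (320,188) in the top crop. The hub top has shifted toward that corner. I'll quantify the tilt before handing in.

```bash
python3 - <<'E'
from h import *
def cen(f,c):
    g=cv2.imread(f,0).astype(float); x,y=c; w=np.clip(140-g[y-4:y+5,x-4:x+5],0,None); yy,xx=np.mgrid[y-4:y+5,x-4:x+5]; return np.array([(w*xx).sum(),(w*yy).sum()])/w.sum()
for nm,c in(('f1',(333,181)),('f2',(383,179))):
    a=onz('top',[cen('pics/top0.png',c)],.079)[0];b=onz('top',[cen('pics/t7_raw.png',c)],.079)[0]; d=b-a; print(nm,'hub top shift mm',d*1e3,'tilt~',np.linalg.norm(d)/.05,'dir',np.degrees(np.arctan2(d[1],d[0])))
E
python3 -m handwheel '[0,0,0,0,0,0,28, 0,0,0,0,0,0,28, 0,0,0,0,0,0,28, 0,0,0,0,0,0,28, 0,0,0,0,0,0,28]'
```

```text
f1 hub top shift mm [ 1.13957443 -1.92549195  0.        ] tilt~ 0.04474885087241775 dir -59.38144838137886
f2 hub top shift mm [-0.02811068 -0.02465768  0.        ] tilt~ 0.0007478532442595932 dir -138.74392426547456
time: 16.8
position: [0.4815, 0.1126, 0.178]
eef_rot: [179.9, -0.1, 119.5]
force: [0.4, 0.3, 0.9]
grip_width: 0.0281
```

Flange 1 tilts about 0.045 rad straight toward the short-foot corner, and flange 2 is level.

```bash
python3 - <<'E'
from h import *
print(ticket.finish_job())
E
```

```text
the job is handed in; nothing more can be done
None
```

The red magnet now stands upright on the dipping corner of flange 1, and the job was handed in at about 17 s of the 72 s allowed. No verdict is reported.

- **Finding the corner:** I pressed three corners of flange 1. Two were firm at about 38.2 mm height (7–9 N). The rear-right corner, near (0.598, -0.092), dipped and bottomed at 36.4 mm with about 11 N. That is over the suggested 5 N but well under 30 N. I did not press the fourth corner of flange 1 or any corner of flange 2.
- **Placing the magnet:** I picked it up by the knob and set it down with about 4 N, then opened the fingers and backed the arm away. The grip opening read 12.4 mm on the 14 mm knob, which I could not explain. The grip held anyway.
- **Last checks:** The final pictures show flange 1's hub top shifted about 2.2 mm toward the magnet's corner, a tilt of about 0.045 rad. The tilt limits are 0.028 to 0.07 rad. Flange 2 did not move and is level to within about 0.001 rad, and neither flange has slid noticeably. I did not measure the loupe, brush or bolt afterwards, but the arm went nowhere near them. No check failed.

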